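# Put the tea corner back in order

## Robot

A 6-joint arm with a two-finger parallel gripper is mounted at the origin on a cart in front of the work surface, level with it; the furniture and walls round the work are solid. World frame = base frame: x ahead of the robot, y to its left, z up, the work surface at z = 0. Lengths are in m, angles in rad, forces in N, time in s.
With the tool pointing down it reaches from about 0.35 to 0.975 m from the base axis. Payload 4.9 kg.
Tool frame: the origin (TCP) lies at the very end of the fingers, on their centre line; the grasp point (between the pads) lies 19 mm behind it; z points along the fingers, y is the line along which they close (so a half turn about z gives the same grasp; the last joint's range is limited). The gripper opens to 85 mm and grips with 20 to 120 N. Pads are 22 mm wide; open, the fingers measure 114 mm over their backs; the gripper's body (76 mm by 85 mm) begins 54 mm behind the grasp point. The pads swing forward as they close: fully open they stand 13 mm farther back than shut.
Start: joints at [-1.313, 0.053, 1.613, -0, 1.476, -0.119], TCP at [0.23, -0.581, 0.231] pointing down, gripper open.
Joint ranges: [-3.01, 3.01], [-1.01, 2.22], [0.06, 2.58], [-1.02, 4.17], [0.09, 2.62], [-3.14, 3.14]. Speed limits (rad/s): [2.57, 2.57, 3.14, 3.14, 3.14, 3.14].

## Interface

Orientations are given as a unit quaternion [w, x, y, z].
In Python, from plant import * gives the robot as it stands.
- The arm moves only by the tool jog_arm, never from a script. Its argument "moves" is a list that holds one entry, the list of rows, each a list of 7 numbers: the finger opening in cm, from 0 to 8.54, then the shift along the tool's x, y, z in cm, then the turn, a rotation vector about the tool's x, y, z in rad. A call has 1 to 20 rows; each row shifts and turns the commanded pose from where the row before left it, along the tool's axes as they then stand; what a row does not reach is not made up. A row lasts 1/12 s, in which the tool goes at most 41.7 mm and 7.16 degrees, less where a joint would pass 70% of its speed; a pose out of reach is approached as far as the arm can. A call is refused whole if a number of a shift passes 4.17 or a number of a turn 0.125, either way. A call with a gripper value outside its range is refused whole. The fingers move at their own pace and stop on an object; the grip force is fixed at half the most. Time passes only in rows, so rows that do not move let the fingers close. It gives the time, the measured TCP pose, the force, the opening and the grip force at its end, in the units of the state.
- state(): the state, without advancing time (a new reading comes with each control period).
- grab_frame(name): name is "side" or "top" or "wrist"; returns a dict with "color" (420x560x3 uint8, blue, green, red), "depth" (420x560 float32, m along the optical axis (not along the pixel's ray), 0 where there is no reading), "fx", "fy", "cx", "cy" (pixels), "R" (3x3) and "t" (3): a world point X has camera coordinates R X + t. Camera axes: x right, y down, z forward; pixel columns grow to the right and rows downward; lengths in m; the calibration is good to about 2 mm. A picture is of the moment at which its call begins.
- job_done(): hands the job in; it is judged then, once.
Trained networks look in a picture, given as the dict that the camera call returned (one of the last four; its "shot" number tells which), for a name from the list of things; names that differ only in an ending like _2 or _b are one class to them, and where a whole thing is asked for, a point or a joint stands for the part that bears it (a point fixed in the world has none). Each returns a list of dicts, best first, with "p" (0 to 1); they miss things now and then, are a little off and sometimes report something else, mostly with a low value. They report only what shows in the picture. A call takes as long as a camera call. They do not tell look-alikes from the thing itself.
- recognise(name, picture): "rect" ([centre column, centre row, width, height] in pixels, round what is visible of it).
- regions_of(name, picture): "pixels" (420x560 bool, what is visible of it) and "rect" ([centre column, centre row, width, height] in pixels, round what is visible of it).
The state is a dict: "time": time; "joint_pos": joint angles; "joint_vel": joint speeds; "joint_efforts": joint torques, N m; "tool_pos": TCP position; "tool_rot": TCP orientation; "contact_force": force on the tool from outside, world axes, zero at the start; "ft_torque": the same for the moment, N m; "gripper_width": opening from 0.0 (shut) to 1.0 (fully open); "grasp_force": force on a finger pad.
Only numpy, scipy, OpenCV 4.12 (cv2) and the standard library are available. Lean on these libraries where they do the work, as an engineer would, in place of code of your own. Each camera call takes 0.05 s, during which the arm holds its last target. There are 200 camera calls.

## Task

Put the tea corner back in order: stand the honey jar in the large drip dish and the small amber jar in the small one, set the espresso cup on its saucer, and put the tea box on the sloping wooden stand, lying flat on the slope and all the way down against the end stop. Everything must sit fully home in its holder, and neither jar nor the cup may be tipped over on the way. Mind the wall cupboards that overhang the back of the worktop.

Things in the scene. Friction and masses are not known exactly. Their poses are not given: they have to be found in the camera images.
- honey_jar: round glass honey jar with a dark lid, 65 mm in diameter, 86 mm tall, about 0.33 kg; stands upright on the worktop. Origin at the centre of its underside, z up.
- amber_jar: small round amber-brown jar with a black lid, 42 mm in diameter, 72 mm tall, about 0.3 kg; stands upright on the worktop. Origin at the centre of its underside, z up.
- espresso_cup: green and white espresso cup with one handle, standing upright, 48 mm tall, 0.13 kg. Rim 64 mm across, foot 46 mm; it narrows below. Its origin is at the height of its underside but off centre: the axis of the bowl is at x = 0, y = +12 mm; the handle points to -y and ends at y = -44 mm; z up. Grip it across the bowl along its x (64 mm), near the rim.
- tea_box: closed cardboard tea box with printed sides, 68 mm (x) by 132 mm (y) by 82 mm tall (z; firm up to 79 mm), about 0.12 kg; stands on its base on the worktop. Origin at the centre of its underside, z up. Grip it across the 68 mm from above. (Wall cupboards hang over the worktop from x = 0.61 m on, 0.43 m up: keep the arm short of them when swinging sideways.)
- large_dish: the larger of two round grey-brown stoneware drip dishes, fixed; 99 mm across, lip 15 mm high. Floor of its well 6 mm above the worktop, 75 mm across (the honey jar has 5 mm to spare all round), flaring to 87 mm at the lip. Origin at the centre of its underside, z up.
- small_dish: the smaller of two round grey-brown stoneware drip dishes, fixed; 76 mm across, lip 15 mm high. Floor of its well 6 mm above the worktop, 52 mm across (the amber jar has 5 mm to spare all round), flaring to 64 mm at the lip. Origin at the centre of its underside, z up.
- saucer: cream-beige espresso saucer, fixed, 112 mm across, rim 14 mm high. Flat floor 56 mm across, 4 mm above the worktop, the seat for the cup's foot (46 mm, so 5 mm to spare all round), ringed by a fine bead, then a broad brim that slopes up to the rim. Origin at the centre of its underside, z up.
- tea_stand: dark wooden stand, fixed, 170 x 98 mm, origin under its middle, z up. Deck falls by 0.20 rad towards -x, from (x +80, z 52) to a stop's face at (x -80, z 20 mm). Stop 28 mm, side guides 13 mm above the deck, lane 82 mm wide. Box: 132 mm length down the slope, either way round; at the stop its origin is at (-15, 0, 33) mm, top leaning to -x by 0.20 rad. Friction holds it: it must be pushed down.
Things that resemble listed ones, but are neither listed nor needed, are in the scene too. Leave any blue look-alike of the honey_jar alone.

How it is judged:
By the outcome, as a careful person would: the job done as asked, in the order asked, and still so for the second after the job is handed in, with the robot touching nothing.
It also fails if it takes over 99 s, if anything falls off the work surface, if the arm or the gripper's body presses on something with over 40 N, if the wrist force passes 120 N, or if a joint passes its speed limit or range.

## Working session

There is one attempt and no reset: what is moved stays moved. The work goes in short steps, Python scripts to look and compute and a tool call to move; the robot and the scene stay as the last step left them, time stands still between calls to the robot, and variables do not carry over. Pictures are saved under pics/ and viewed, at most 14 in all, crops included, and the job is handed in when it is done.

Besides the shell and the picture viewer there is one more tool, called by a JSON object that holds its "name" and its "arguments", one argument or row to a line. jog_arm: Moves the arm, as the interface text tells. Its arguments: {"type":"object","properties":{"moves":{"type":"array"}},"required":["moves"]}

```bash
ls; mkdir -p pics; cat > h.py <<'E'
from plant import *
import numpy as np, cv2
from scipy.spatial.transform import Rotation as Ro
def cloud(f):
    d=f["depth"]; v,u=np.indices(d.shape)
    P=np.stack([(u-f["cx"])/f["fx"]*d,(v-f["cy"])/f["fy"]*d,d],-1)
    W=(P-np.array(f["t"]))@np.array(f["R"])
    W[d<=0]=np.nan
    return W
NAMES="honey_jar amber_jar espresso_cup tea_box large_dish small_dish saucer tea_stand".split()
E
python3 - <<'E'
from h import *
s=state(); print(s["time"],s["tool_pos"],s["tool_rot"])
for c in ("top","side"):
    f=grab_frame(c); cv2.imwrite(f"pics/{c}0.png",f["color"]); W=cloud(f)
    np.savez(f"{c}0.npz",W=W,**f)
    print(c,-np.array(f["R"]).T@np.array(f["t"]))
    for n in NAMES:
        for r in regions_of(n,f):
            if r["p"]<.2: continue
            Q=W[r["pixels"]]; Q=Q[~np.isnan(Q[:,0])]
            if len(Q)==0: continue
            print(n,round(r["p"],2),np.round(r["rect"]),"med",np.median(Q,0).round(3),"lo",np.percentile(Q,2,0).round(3),"hi",np.percentile(Q,98,0).round(3))
print(state()["time"])
E
```

```text
pics
0.0 [ 0.22981983 -0.58055212  0.23006676] [-1.01027114e-03  9.82304992e-01  1.87285556e-01 -6.08469159e-05]
top [ 0.23881524 -0.1029432   1.72430187]
honey_jar 0.9 [412. 188.  24.  22.] med [ 0.52  -0.566  0.083] lo [ 0.494 -0.601  0.006] hi [ 0.555 -0.542  0.093]
honey_jar 0.69 [406. 220.  24.  24.] med [ 0.413 -0.54   0.084] lo [ 0.383 -0.578  0.005] hi [ 0.443 -0.515  0.094]
honey_jar 0.5 [302. 219.  16.  19.] med [ 0.417 -0.165  0.084] lo [ 0.392 -0.197  0.007] hi [ 0.449 -0.137  0.093]
amber_jar 0.7 [250. 218.  11.  11.] med [0.426 0.016 0.069] lo [ 0.409 -0.001  0.022] hi [0.445 0.038 0.076]
espresso_cup 0.5 [193. 217.  25.  18.] med [0.427 0.248 0.019] lo [ 0.399  0.197 -0.002] hi [0.456 0.276 0.054]
tea_box 0.94 [157. 215.  30.  45.] med [0.439 0.355 0.078] lo [0.376 0.324 0.001] hi [0.51  0.396 0.087]
large_dish 0.61 [331. 197.  31.  29.] med [ 0.507 -0.278  0.008] lo [ 0.461 -0.323 -0.001] hi [ 0.549 -0.233  0.021]
large_dish 0.38 [227. 202.  23.  20.] med [0.493 0.12  0.009] lo [ 0.46   0.087 -0.002] hi [0.525 0.152 0.02 ]
small_dish 0.81 [227. 203.  16.  24.] med [0.
[... 870 characters left out ...]
442 0.044 0.075]
espresso_cup 0.81 [253. 293.  10.  27.] med [0.408 0.227 0.037] lo [0.38  0.202 0.001] hi [0.429 0.303 0.08 ]
large_dish 0.54 [284. 194.  18.  19.] med [ 0.516 -0.27   0.009] lo [ 0.451 -0.313  0.002] hi [ 0.546 -0.152  0.078]
small_dish 0.72 [252. 261.   9.  16.] med [0.472 0.107 0.012] lo [0.455 0.087 0.005] hi [0.49  0.144 0.018]
saucer 0.71 [268. 225.  34.  21.] med [ 0.504 -0.081  0.012] lo [ 0.457 -0.118  0.004] hi [ 0.539 -0.019  0.017]
tea_stand 0.79 [316. 171.  53.  28.] med [ 0.458 -0.41   0.039] lo [ 0.368 -0.467  0.012] hi [ 0.534 -0.355  0.061]
tea_stand 0.61 [268. 225.  35.  21.] med [ 0.503 -0.079  0.012] lo [ 0.447 -0.119  0.004] hi [ 0.539 -0.013  0.017]
0.9
```

```bash
python3 - <<'E'
import cv2
a=cv2.imread("pics/top0.png")[160:260,130:440]; a=cv2.resize(a,None,fx=2.58,fy=2.58,interpolation=cv2.INTER_CUBIC)
b=cv2.imread("pics/side0.png")[125:325,200:400]; b=cv2.resize(b,None,fx=1.6,fy=1.6,interpolation=cv2.INTER_CUBIC)
import numpy as np
c=np.zeros((580,800,3),np.uint8); c[:258,:799]=a[:258,:799]; c[258:578,:320]=b[:320]
cv2.imwrite("pics/c1.png",c)
E
```

```text
(no output)
```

View pics/c1.png

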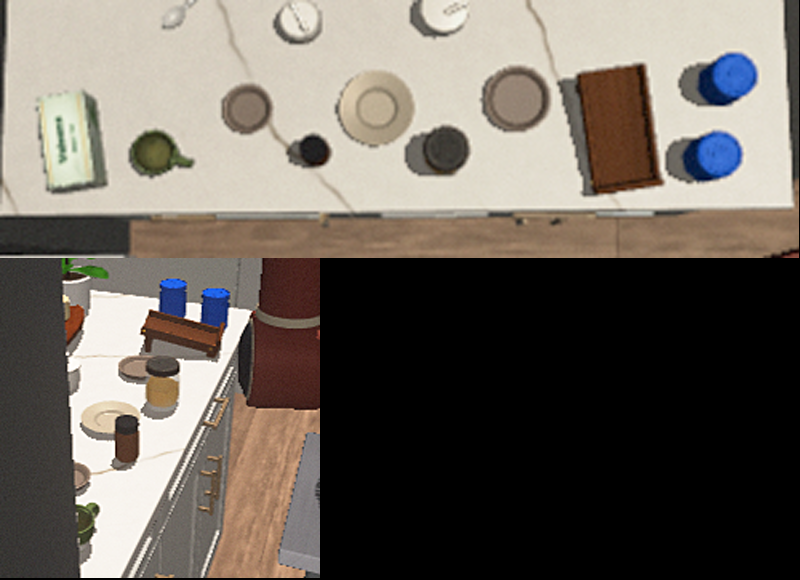

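```bash
cat >> h.py <<'E'
from scipy.optimize import least_squares
def near(W,c,r,z0,z1):
    m=(np.hypot(W[...,0]-c[0],W[...,1]-c[1])<r)&(W[...,2]>z0)&(W[...,2]<z1)
    return W[m]
def circ(P):
    f=lambda p:np.hypot(P[:,0]-p[0],P[:,1]-p[1])-p[2]
    r=least_squares(f,[*P[:,:2].mean(0),.04],loss="soft_l1",f_scale=.002); return r.x.round(4),len(P)
def disc(P): # min enclosing circle + centroid
    (x,y),r=cv2.minEnclosingCircle((P[:,:2]*1000).astype(np.float32)); return np.round([x,y,r],1),(P[:,:2].mean(0)*1000).round(1),len(P),np.median(P[:,2]).round(4)
def rect(P):
    return cv2.minAreaRect((P[:,:2]*1000).astype(np.float32)),(P[:,:2].mean(0)*1000).round(1),len(P)
def plan(pos,yaw=None,pitch=None):
    s=state(); print("tcp",np.round(s["tool_pos"],4),"d",np.round((np.array(pos)-s["tool_pos"])*100,2))
E
python3 - <<'E'
from h import *
for c in ("top","side"):
    W=np.load(c+"0.npz")["W"]; print(c)
    print("honey",disc(near(W,(.417,-.165),.05,.075,.1)))
    print("amber",disc(near(W,(.426,.016),.04,.062,.09)))
    print("cup",disc(near(W,(.43,.24),.07,.04,.06)))
    print("box",rect(near(W,(.44,.355),.11,.07,.1)))
    print("L",circ(near(W,(.507,-.278),.06,.012,.03)))
    print("S",circ(near(W,(.495,.119),.05,.012,.03)))
    print("sau",circ(near(W,(.495,-.07),.07,.011,.03)))
    P=near(W,(.46,-.41),.12,.015,.09); print("stand",rect(P))
    for a in np.arange(.36,.56,.02):
        q=P[abs(P[:,0]-a)<.008]; q=q[abs(q[:,1]+.41)<.02]
        if len(q): print(round(a,2),np.median(q[:,2]).round(4),end=" ; ")
    print()
f=grab_frame("wrist"); s=state(); R=Ro.from_quat(np.roll(s["tool_rot"],-1)).as_matrix()
C=-np.array(f["R"]).T@np.array(f["t"]); print("cam in tool",R.T@(C-s["tool_pos"]),"axis",R.T@np.array(f["R"])[2], f["fx"])
E
```

```text
top
honey (array([ 424.1, -166.8,   32.3]), array([ 423.7, -167.1]), 254, np.float64(0.0853))
amber (array([428.8,  19.7,  19.8]), array([428.1,  19.1]), 88, np.float64(0.071))
cup (array([422.3, 236.2,  42.7]), array([425.1, 237.6]), 87, np.float64(0.0464))
box (((442.07293701171875, 363.15484619140625), (131.4881591796875, 68.12586212158203), 10.052980422973633), array([441.5, 362.6]), 669)
L (array([ 0.5057, -0.2754,  0.0436]), 149)
S (array([0.4932, 0.118 , 0.0323]), 97)
sau (array([ 0.4933, -0.0712,  0.0465]), 285)
stand (((457.3721618652344, -402.922119140625), (217.19847106933594, 181.8531951904297), 35.2055778503418), array([ 454.9, -420.1]), 1360)
0.36 0.0459 ; 0.38 0.0224 ; 0.4 0.0237 ; 0.42 0.0298 ; 0.44 0.032 ; 0.46 0.0371 ; 0.48 0.0403 ; 0.5 0.0434 ; 0.52 0.0482 ; 0.54 0.0519 ; 
side
honey (array([ 423.1, -164. ,   34.5]), array([ 420.3, -157.8]), 237, np.float64(0.0863))
amber (array([425.9,  21. ,  21.4]), array([425.1,  26.3]), 141, np.float64(0.0721))
cup (array([406.7, 236.3,  37.6]), array([408. , 233.8]), 124, np.float64(0.0469))
box (((0.0, 0.0), (0.0, 0.0), 0.0), array([nan, nan]), 0)
L (array([ 0.5031, -0.2714,  0.0443]), 78)
S (array([0.4919, 0.1237, 0.0348]), 66)
sau (array([ 0.4901, -0.0664,  0.0464]), 301)
stand (((464.26043701171875, -419.87127685546875), (210.43426513671875, 169.58738708496094), 26.90243148803711), array([ 449.3, -424. ]), 1050)
0.36 0.0471 ; 0.38 0.025 ; 0.4 0.0266 ; 0.42 0.0311 ; 0.44 0.0347 ; 0.46 0.0386 ; 0.48 0.0431 ; 0.5 0.0458 ; 0.52 0.0509 ; 0.54 0.053 ; 
cam in tool [ 7.14002095e-02 -1.28616448e-04 -1.42473750e-01] axis [-0.27948289  0.00113589  0.96015   ] 330.52844526724743h.py:21: RuntimeWarning: Mean of empty slice.
  return cv2.minAreaRect((P[:,:2]*1000).astype(np.float32)),(P[:,:2].mean(0)*1000).round(1),len(P)
  ret = um.true_divide(
```

{"name": "jog_arm", "arguments": {
  "moves": [
    [[8.5,0,0,-1,0,0,0.094],[8.5,0,0,-1,0,0,0.094],[8.5,0,0,-1,0,0,0.094],[8.5,0,0,-1,0,0,0.095],[8.5,2,-2.75,-0.5,0,0,0],[8.5,2,-2.75,-0.5,0,0,0],[8.5,2,-2.75,-0.5,0,0,0],[8.5,2,-2.75,-0.5,0,0,0],[8.5,2,-2.75,-0.5,0,0,0],[8.5,2,-2.75,-0.5,0,0,0],[8.5,2,-2.75,-0.5,0,0,0],[8.5,2,-2.75,-0.5,0,0,0],[8.5,2,-2.75,-0.5,0,0,0],[8.5,2,-2.75,-0.5,0,0,0],[8.5,2,-2.75,-0.5,0,0,0],[8.5,2,-2.75,-0.5,0,0,0],[8.5,0,0,0,0,0,0],[8.5,0,0,0,0,0,0]]
  ]
}}

```text
time: 2.45
tool_pos: [0.4708, -0.2501, 0.3318]
tool_rot: [0.0, 1.0, 0.002, 0.0]
contact_force: [-1.1, -0.1, -0.1]
gripper_width: 0.994
grasp_force: 0.0
```

```bash
cat >> h.py <<'E'
def look(name,what,cam="wrist"):
    s=state(); print("t",s["time"],"tcp",np.round(s["tool_pos"],4),"q",np.round(s["tool_rot"],4),"F",np.round(s["contact_force"],1),"w",round(s["gripper_width"]*85,1),s["grasp_force"])
    f=grab_frame(cam); cv2.imwrite(f"pics/{name}.png",f["color"]); W=cloud(f); np.savez(name+".npz",W=W,**f)
    for k in what:
        try:
            if k=="honey": print(k,disc(near(W,(.423,-.165),.05,.078,.1)))
            if k=="amber": print(k,disc(near(W,(.427,.02),.04,.064,.09)))
            if k=="cup": print(k,rect(near(W,(.427,.24),.08,.04,.06)))
            if k=="box": print(k,rect(near(W,(.442,.363),.11,.074,.1)))
            if k=="L": print(k,circ(near(W,(.505,-.274),.06,.0125,.03)),disc(near(W,(.505,-.274),.06,.0125,.03)))
            if k=="S": print(k,circ(near(W,(.493,.12),.05,.0125,.03)),disc(near(W,(.493,.12),.05,.0125,.03)))
            if k=="sau": print(k,circ(near(W,(.493,-.07),.065,.011,.03)),disc(near(W,(.493,-.07),.065,.011,.03)))
        except Exception as e: print(k,"none",e)
    return f,W
E
python3 - <<'E'
from h import *
f,W=look("w1",["honey","L","sau","amber","S","cup"])
E
```

```text
t 2.45 tcp [ 0.4708 -0.2501  0.3318] q [4.0e-04 1.0e+00 1.5e-03 3.0e-04] F [-1.1 -0.1 -0.1] w 84.5 0.0
honey (array([ 423.3, -165.3,   32.4]), array([ 424.6, -166. ]), 2090, np.float64(0.0852))
L (array([ 0.5034, -0.2729,  0.0452]), 1053) (array([ 503.2, -273.1,   48.7]), array([ 505.6, -273.6]), 1053, np.float64(0.0145))
sau (array([ 0.4913, -0.0669,  0.0484]), 2374) (array([491.6, -66.6,  55.7]), array([492.9, -65.9]), 2374, np.float64(0.0127))
amber (array([426.8,  21.2,  20.1]), array([428. ,  19.7]), 811, np.float64(0.0711))
S (array([0.4913, 0.12  , 0.0337]), 475) (array([490.7, 120.5,  37.1]), array([488.4, 109.2]), 475, np.float64(0.0141))
cup (((0.0, 0.0), (0.0, 0.0), 0.0), array([nan, nan]), 0)h.py:21: RuntimeWarning: Mean of empty slice.
  return cv2.minAreaRect((P[:,:2]*1000).astype(np.float32)),(P[:,:2].mean(0)*1000).round(1),len(P)
  ret = um.true_divide(
```

View pics/w1.png

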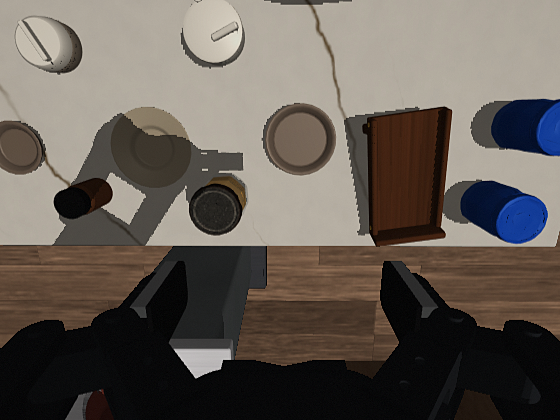

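Picture: the honey jar (dark lid, amber glass body) is at (215,208), and the blue look-alikes are at (540,125) and (510,215). Only the glass one fits, and the enlarged crop showed the same. The large dish is at (300,138), the saucer at (150,147), the small dish at (18,147), the amber jar at (82,197), and the stand at (410,175).

{"name": "jog_arm", "arguments": {
  "moves": [
    [[8.5,-1.58,-2.82,2,0,0,0],[8.5,-1.58,-2.82,2,0,0,0],[8.5,-1.58,-2.82,2,0,0,0],[8.5,0,0,3,0,0,0],[8.5,0,0,3,0,0,0],[8.5,0,0,3,0,0,0],[8.5,0,0,3,0,0,0],[8.5,0,0,3,0,0,0],[8.5,0,0,3,0,0,0],[8.5,0,0,1.5,0,0,0],[8.5,0,0,1.5,0,0,0],[8.5,0,0,1.5,0,0,0],[8.5,0,0,1.2,0,0,0],[8.5,0,0,0,0,0,0],[8.5,0,0,0,0,0,0],[5.5,0,0,0,0,0,0],[5.5,0,0,0,0,0,0],[5.5,0,0,0,0,0,0],[5.5,0,0,0,0,0,0],[5.5,0,0,0,0,0,0]]
  ]
}}

```text
time: 4.17
tool_pos: [0.4238, -0.1675, 0.036]
tool_rot: [0.001, 1.0, -0.0, 0.001]
contact_force: [-1.1, -0.9, 5.4]
gripper_width: 0.748
grasp_force: 66.7
```

{"name": "jog_arm", "arguments": {
  "moves": [
    [[5.5,0,0,-1,0,0,0],[5.5,0,0,-2,0,0,0],[5.5,0,0,-2,0,0,0],[5.5,0.8,1.05,0,0,0,0],[5.5,2,2.7,0,0,0,0],[5.5,2,2.7,0,0,0,0],[5.5,2,2.7,0,0,0,0],[5.5,1.2,1.5,0,0,0,0],[5.5,0,0,0,0,0,0],[5.5,0,0,0,0,0,0],[5.5,0,0,1.5,0,0,0],[5.5,0,0,1.5,0,0,0],[5.5,0,0,0.5,0,0,0],[5.5,0,0,0,0,0,0],[5.5,0,0,0,0,0,0]]
  ]
}}

```text
time: 5.42
tool_pos: [0.502, -0.2722, 0.0491]
tool_rot: [-0.0, 1.0, 0.0, -0.001]
contact_force: [-0.1, 0.7, -2.0]
gripper_width: 0.743
grasp_force: 66.9
```

```bash
python3 - <<'E'
from h import *
f,W=look("s2",["L"],"side")
P=near(W,(.504,-.273),.05,.085,.12); print("jar lid side",disc(P))
f,W=look("t2",["L"],"top")
f,W=look("w2",["L"],"wrist")
P=near(W,(.504,-.273),.05,.085,.12); print("jar lid wrist",disc(P))
a=cv2.imread("pics/s2.png")[150:230,240:350]; cv2.imwrite("pics/c2.png",np.hstack([cv2.resize(a,(440,420),interpolation=2),cv2.resize(f["color"],(360,420))]))
E
```

```text
t 5.4167 tcp [ 0.502  -0.2722  0.0491] q [-4.e-04  1.e+00  2.e-04 -5.e-04] F [-0.1  0.7 -2. ] w 63.2 66.92761154612526
L (array([ 0.5049, -0.2801,  0.0427]), 151) (array([ 504.7, -269.4,   51.3]), array([ 496.5, -252.7]), 151, np.float64(0.0173))
jar lid side (array([ 495.7, -272.1,   48.5]), array([ 488.8, -262.9]), 159, np.float64(0.0996))
t 5.4667 tcp [ 0.5026 -0.2728  0.0499] q [1.e-04 1.e+00 1.e-04 2.e-04] F [-0.4 -0.4 -1.8] w 63.3 66.92823135992512
L (array([ 0.5058, -0.2737,  0.0449]), 18) (array([ 507.9, -277.5,   47.1]), array([ 503.3, -289.3]), 18, np.float64(0.0161))
t 5.5167 tcp [ 0.503  -0.2731  0.0503] q [4.e-04 1.e+00 0.e+00 6.e-04] F [-0.4 -0.1 -2.8] w 63.2 66.92841182928532
L (array([ 0.5023, -0.2727,  0.0452]), 3895) (array([ 503.7, -272.8,   48.6]), array([ 529.5, -272.8]), 3895, np.float64(0.0146))
jar lid wrist (array([ 503.9, -273. ,   50. ]), array([ 513.2, -273. ]), 27378, np.float64(0.0997))
```

View pics/c2.png

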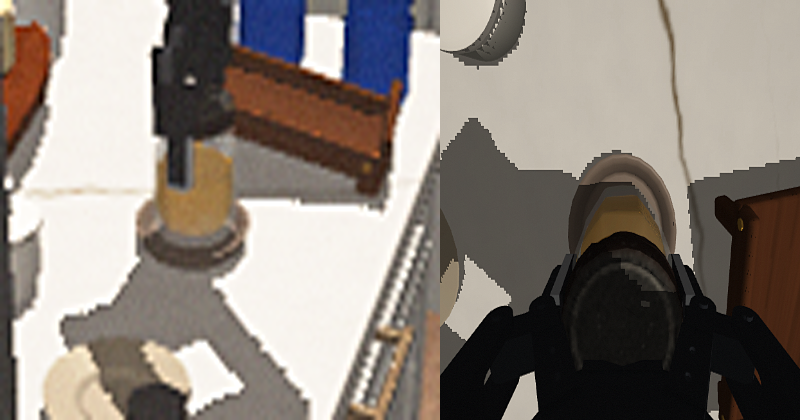

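Side crop: the jar hangs centred over the dish. Next I lower it, release and retreat.

{"name": "jog_arm", "arguments": {
  "moves": [
    [[5.5,0,0,0.4,0,0,0],[5.5,0,0,0.3,0,0,0],[5.5,0,0,0.1,0,0,0],[5.5,0,0,0,0,0,0],[8.5,0,0,0,0,0,0],[8.5,0,0,0,0,0,0],[8.5,0,0,0,0,0,0],[8.5,0,0,0,0,0,0],[8.5,0,0,-1,0,0,0],[8.5,0,0,-3,0,0,0],[8.5,0,0,-3,0,0,0],[8.5,0,0,-4,0,0,0],[8.5,0,0,-4,0,0,0],[8.5,0,-3.5,-1.5,0,0,0],[8.5,0,-3.5,-1.5,0,0,0],[8.5,0,-3.5,-1.5,0,0,0],[8.5,0,-3.5,-1.5,0,0,0],[8.5,0,-3.5,-1.5,0,0,0],[8.5,0,-3.5,-1.5,0,0,0],[8.5,0,-3.5,0,0,0,0]]
  ]
}}

```text
time: 7.23
tool_pos: [0.5038, -0.0268, 0.2864]
tool_rot: [0.001, 1.0, -0.0, 0.004]
contact_force: [1.1, 0.0, 1.2]
gripper_width: 0.997
grasp_force: 0.0
```

{"name": "jog_arm", "arguments": {
  "moves": [
    [[8.5,0,-3.5,0,0,0,0],[8.5,0,-3.5,0,0,0,0],[8.5,0,-2.5,0,0,0,0],[8.5,0,0,0,0,0,0],[8.5,0,0,0,0,0,0]]
  ]
}}

```text
time: 7.65
tool_pos: [0.5025, 0.0679, 0.282]
tool_rot: [0.0, 1.0, 0.001, 0.0]
contact_force: [1.0, 0.0, 0.2]
gripper_width: 0.994
grasp_force: 0.0
```

```bash
python3 - <<'E'
from h import *
f,W=look("w3",["amber","S","sau","cup","box"])
P=near(W,(.503,-.273),.06,.07,.13); print("honey placed",disc(P))
f,W=look("t3",["amber"],"top"); P=near(W,(.504,-.274),.04,.07,.13); print("honey placed top",disc(P))
E
```

```text
t 7.65 tcp [0.5025 0.0679 0.282 ] q [2.0e-04 1.0e+00 1.2e-03 4.0e-04] F [1.  0.  0.2] w 84.5 0.0
amber (array([427.2,  22.1,  19.8]), array([428.6,  22.2]), 903, np.float64(0.0714))
S (array([0.4915, 0.1211, 0.0337]), 902) (array([491.4, 121.4,  37.2]), array([492.1, 122. ]), 902, np.float64(0.0144))
sau (array([ 0.4913, -0.0668,  0.0478]), 2991) (array([491. , -67.1,  55.9]), array([493. , -68.1]), 2991, np.float64(0.0129))
cup (((427.49139404296875, 242.929443359375), (64.11197662353516, 77.34197998046875), 16.347171783447266), array([422.8, 242.4]), 944)
box (((440.9957275390625, 365.83746337890625), (130.67007446289062, 66.51627349853516), 8.17756462097168), array([436.5, 356.6]), 5121)
honey placed (array([0., 0., 0.]), array([nan, nan]), 0, np.float64(nan))
t 7.7 tcp [0.5026 0.067  0.2819] q [3.e-04 1.e+00 4.e-04 3.e-04] F [-0.1 -0.1 -0.4] w 85.0 0.0
amber (array([428.4,  19.3,  19.7]), array([428.4,  18.9]), 86, np.float64(0.0712))
honey placed top (array([ 502.7, -276.3,   33.1]), array([ 502.9, -275.3]), 259, np.float64(0.0906))h.py:19: RuntimeWarning: Mean of empty slice.
  (x,y),r=cv2.minEnclosingCircle((P[:,:2]*1000).astype(np.float32)); return np.round([x,y,r],1),(P[:,:2].mean(0)*1000).round(1),len(P),np.median(P[:,2]).round(4)
  ret = um.true_divide(
  return _methods._mean(a, axis=axis, dtype=dtype,
  ret = ret.dtype.type(ret / rcount)
```

View pics/w3.png

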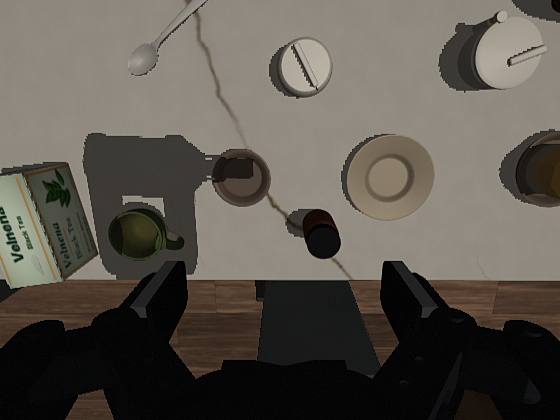

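The honey jar is home: its lid is about 6 mm higher than before and within 3 mm of the dish centre. Picture: amber jar at (320,235), small dish at (241,178), cup at (137,235) with its handle to the right, saucer at (390,177), tea box at (45,225).

{"name": "jog_arm", "arguments": {
  "moves": [
    [[8.5,-2.5,1.53,1.5,0,0,0],[8.5,-2.5,1.53,1.5,0,0,0],[8.5,-2.5,1.53,1.5,0,0,0],[8.5,0,0,3,0,0,0],[8.5,0,0,3,0,0,0],[8.5,0,0,3,0,0,0],[8.5,0,0,3,0,0,0],[8.5,0,0,3,0,0,0],[8.5,0,0,2.5,0,0,0],[8.5,0,0,1.5,0,0,0],[8.5,0,0,1.2,0,0,0],[8.5,0,0,0.5,0,0,0],[8.5,0,0,0,0,0,0],[6,0,0,0,0,0,0],[5,0,0,0,0,0,0],[4.6,0,0,0,0,0,0],[3.5,0,0,0,0,0,0],[3.5,0,0,0,0,0,0],[3.5,0,0,0,0,0,0],[3.5,0,0,0,0,0,0]]
  ]
}}

```text
time: 9.42
tool_pos: [0.429, 0.0209, 0.0308]
tool_rot: [0.0, 1.0, 0.0, 0.001]
contact_force: [-1.0, 0.0, 7.0]
gripper_width: 0.467
grasp_force: 61.2
```

{"name": "jog_arm", "arguments": {
  "moves": [
    [[3.5,0,0,-1,0,0,0],[3.5,0,0,-2,0,0,0],[3.5,0,0,-2,0,0,0],[3.5,0.7,-1,0,0,0,0],[3.5,1.7,-2.65,0,0,0,0],[3.5,1.7,-2.65,0,0,0,0],[3.5,1.6,-2.6,0,0,0,0],[3.5,0.7,-1,0,0,0,0],[3.5,0,0,0,0,0,0],[3.5,0,0,0,0,0,0],[3.5,0,0,1.5,0,0,0],[3.5,0,0,1.3,0,0,0],[3.5,0,0,0.7,0,0,0],[3.5,0,0,0,0,0,0],[3.5,0,0,0,0,0,0]]
  ]
}}

```text
time: 10.67
tool_pos: [0.4909, 0.1193, 0.0439]
tool_rot: [0.0, 1.0, -0.001, -0.001]
contact_force: [0.9, 0.2, -2.6]
gripper_width: 0.467
grasp_force: 61.4
```

```bash
python3 - <<'E'
from h import *
f,W=look("w4",["S"],"wrist")
f,W=look("t4",["S"],"top")
E
```

```text
t 10.6667 tcp [0.4909 0.1193 0.0439] q [ 2.e-04  1.e+00 -6.e-04 -7.e-04] F [ 0.9  0.2 -2.6] w 39.7 61.37040369096212
S (array([0.4899, 0.1216, 0.0339]), 3063) (array([491.6, 121.5,  37.2]), array([509.8, 121.9]), 3063, np.float64(0.0147))
t 10.7167 tcp [0.4917 0.1195 0.0447] q [ 0.e+00  1.e+00 -5.e-04  1.e-04] F [-0.8 -0.6 -1.2] w 39.8 61.375513777602464
S (array([0.5094, 0.1204, 0.0423]), 15) (array([484.4, 117.1,  34.1]), array([477.3, 121.8]), 15, np.float64(0.0161))
```

{"name": "jog_arm", "arguments": {
  "moves": [
    [[3.5,0,-0.1,0.4,0,0,0],[3.5,0,0,0.4,0,0,0],[3.5,0,0,0,0,0,0],[3.5,0,0,0,0,0,0],[8.5,0,0,0,0,0,0],[8.5,0,0,0,0,0,0],[8.5,0,0,0,0,0,0],[8.5,0,0,0,0,0,0],[8.5,0,0,-1,0,0,0],[8.5,0,0,-3,0,0,0],[8.5,0,0,-4,0,0,0],[8.5,0,0,-4,0,0,0],[8.5,0,-2.5,-3,0,0,0],[8.5,0,-2.5,-3,0,0,0],[8.5,0,-2.5,-3,0,0,0],[8.5,0,-2.5,-3,0,0,0],[8.5,0,-2,0,0,0,0],[8.5,0,0,0,0,0,0],[8.5,0,0,0,0,0,0]]
  ]
}}

```text
time: 12.35
tool_pos: [0.4915, 0.2416, 0.2772]
tool_rot: [0.0, 1.0, 0.001, 0.0]
contact_force: [-0.5, 0.2, -0.6]
gripper_width: 0.994
grasp_force: 0.0
```

```bash
cat >> h.py <<'E'
def cupfit(W,c):
    P=near(W,c,.075,.040,.056)[:,:2]
    # rim circle radius 32 fixed: robust fit of outer points, handle excluded iteratively
    from scipy.ndimage import gaussian_filter
    x=np.array(c,float)
    ang=np.linspace(0,2*np.pi,72,endpoint=False)
    for _ in range(8):
        d=P-x; a=np.arctan2(d[:,1],d[:,0]); r=np.hypot(*d.T)
        E=[]
        for t in ang:
            m=abs((a-t+np.pi)%(2*np.pi)-np.pi)<.06
            if m.sum()>2: E.append((t,np.percentile(r[m],95)))
        E=np.array(E); k=E[:,1]<.036
        e=x+np.c_[np.cos(E[k,0]),np.sin(E[k,0])]*E[k,1:2]
        x=least_squares(lambda p:np.hypot(*(e-p).T)-.032,x,loss="soft_l1",f_scale=.001).x
    d=P-x; far=P[np.hypot(*d.T)>.040]
    h=far.mean(0)-x if len(far) else [np.nan]*2
    return x.round(4),"handle dir deg",np.degrees(np.arctan2(h[1],h[0])).round(1),len(far)
E
python3 - <<'E'
from h import *
f,W=look("w5",["cup","box","sau","S"])
print(cupfit(W,(.427,.243)))
P=near(W,(.49,.12),.03,.065,.1); print("amber",disc(P))
f,W=look("t5",[],"top"); P=near(W,(.49,.12),.03,.065,.1); print("amber top",disc(P))
print(cupfit(np.load("top0.npz")["W"],(.427,.243)))
c=cv2.imread("pics/w5.png")[110:330,60:460]; cv2.imwrite("pics/c5.png",cv2.resize(c,(800,440)))
E
```

```text
t 12.35 tcp [0.4915 0.2416 0.2772] q [0.e+00 1.e+00 8.e-04 4.e-04] F [-0.5  0.2 -0.6] w 84.5 0.0
cup (((420.27532958984375, 245.08023071289062), (78.015380859375, 64.57551574707031), 40.77734375), array([421.3, 241.3]), 834)
box (((441.4643859863281, 366.8576354980469), (130.0867919921875, 65.97618103027344), 8.729646682739258), array([450.2, 365.7]), 6309)
sau (array([ 0.491 , -0.0648,  0.0464]), 2415) (array([491.2, -66.3,  55.8]), array([489.8, -56.5]), 2415, np.float64(0.0129))
S (array([0.4908, 0.1202, 0.0334]), 834) (array([491.5, 121.3,  37.1]), array([497.7, 129.6]), 834, np.float64(0.0147))
(array([0.4258, 0.2493]), 'handle dir deg', np.float64(-106.5), 88)
amber (array([490.8, 121.3,  19.9]), array([491.9, 122.8]), 1173, np.float64(0.0774))
t 12.4 tcp [0.4913 0.2408 0.2761] q [ 4.e-04  1.e+00  2.e-04 -4.e-04] F [-0.1 -0.8 -0. ] w 85.0 0.0
amber top (array([492.7, 118. ,  19.9]), array([492.1, 117.5]), 95, np.float64(0.0766))
(array([0.4274, 0.2453]), 'handle dir deg', np.float64(-107.6), 13)
```

View pics/c5.png

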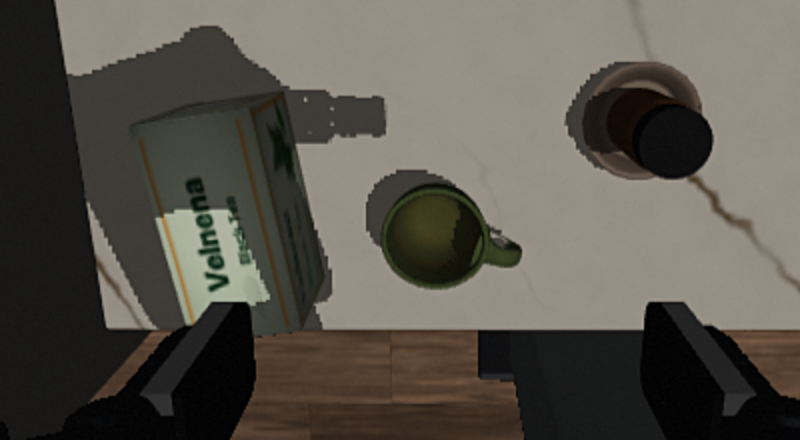

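The amber jar is home: lid +6 mm and centred. Picture: the cup bowl is at crop (435,237), with its handle to the right at (505,250).

{"name": "jog_arm", "arguments": {
  "moves": [
    [[8.5,-2.18,-0.27,0,0,0,0],[8.5,-2.18,-0.27,0,0,0,0],[8.5,-2.19,-0.27,0,0,0,0],[8.5,0,0,1.7,0,0,-0.1166],[8.5,0,0,1.7,0,0,-0.1166],[8.5,0,0,1.7,0,0,-0.1166],[8.5,0,0,1.7,0,0,-0.1166],[8.5,0,0,1.7,0,0,-0.1166],[8.5,0,0,1.7,0,0,-0.1166],[8.5,0,0,1.7,0,0,-0.1166],[8.5,0,0,1.7,0,0,-0.1166],[8.5,0,0,1.7,0,0,-0.1166],[8.5,0,0,1.7,0,0,-0.1166],[8.5,0,0,1.7,0,0,-0.1166],[8.5,0,0,0,0,0,0],[8.5,0,0,0,0,0,0]]
  ]
}}

```text
time: 13.78
tool_pos: [0.425, 0.2478, 0.0877]
tool_rot: [-0.0, 0.803, 0.596, -0.002]
contact_force: [-0.2, 0.6, 0.6]
gripper_width: 0.994
grasp_force: 0.0
```

```bash
python3 - <<'E'
from h import *
f,W=look("w6",[])
print(cupfit(W,(.427,.248)))
s=state(); R=Ro.from_quat(np.roll(s["tool_rot"],-1)); print(R.as_matrix().round(3))
print("tool-frame d",R.inv().apply(np.array([.426,.249,.02])-s["tool_pos"])*100)
E
```

```text
t 13.7833 tcp [0.425  0.2478 0.0877] q [-5.000e-04  8.026e-01  5.965e-01 -1.900e-03] F [-0.2  0.6  0.6] w 84.5 0.0
(array([0.4256, 0.2498]), 'handle dir deg', np.float64(-107.0), 234)
[[ 0.288  0.958 -0.001]
 [ 0.958 -0.288 -0.   ]
 [-0.001 -0.001 -1.   ]]
tool-frame d [ 0.06327822 -0.01803402  6.91574937]
```

{"name": "jog_arm", "arguments": {
  "moves": [
    [[8.5,0.15,0,1.6,0,0,0],[8.5,0,0,2,0,0,0],[8.5,0,0,1.5,0,0,0],[8.5,0,0,1,0,0,0],[8.5,0,0,0.6,0,0,0],[8.5,0,0,0,0,0,0],[8.5,0,0,0,0,0,0],[7.5,0,0,0,0,0,0],[7,0,0,0,0,0,0],[6.6,0,0,0,0,0,0],[6.2,0,0,0,0,0,0],[5.5,0,0,0,0,0,0],[5.5,0,0,0,0,0,0],[5.5,0,0,0,0,0,0]]
  ]
}}

```text
time: 15.0
tool_pos: [0.4275, 0.2512, 0.0235]
tool_rot: [0.0, 0.801, 0.598, 0.001]
contact_force: [-0.9, 1.2, 6.5]
gripper_width: 0.705
grasp_force: 64.8
```

{"name": "jog_arm", "arguments": {
  "moves": [
    [[5.5,0,0,-1,0,0,0],[5.5,0,0,-2,0,0,0],[5.5,0,0,-3,0,0,0],[5.5,0,0,-3,0,0,0],[5.5,0,0,-3,0,0,0],[5.5,-1.42,0.77,0,0,0,0],[5.5,-2.84,1.54,0,0,0,0],[5.5,-2.84,1.54,0,0,0,0],[5.5,-2.84,1.54,0,0,0,0],[5.5,-2.84,1.54,0,0,0,0],[5.5,-2.84,1.54,0,0,0,0],[5.5,-2.84,1.54,0,0,0,0],[5.5,-2.84,1.54,0,0,0,0],[5.5,-2.84,1.54,0,0,0,0],[5.5,-2.84,1.54,0,0,0,0],[5.5,-1.4,0.77,0,0,0,0],[5.5,0,0,0,0,0,0],[5.5,0,0,0,0,0,0]]
  ]
}}

```text
time: 16.5
tool_pos: [0.4932, -0.0659, 0.1422]
tool_rot: [-0.0, 0.802, 0.597, -0.0]
contact_force: [-0.5, 0.3, -2.1]
gripper_width: 0.706
grasp_force: 65.5
```

{"name": "jog_arm", "arguments": {
  "moves": [
    [[5.5,0,0,3,0,0,0],[5.5,0,0,3,0,0,0],[5.5,0,0,2.5,0,0,0],[5.5,0,0,1,0,0,0],[5.5,0,0,0,0,0,0],[5.5,0,0,0,0,0,0]]
  ]
}}

```text
time: 17.0
tool_pos: [0.4935, -0.0646, 0.0475]
tool_rot: [-0.0, 0.801, 0.599, -0.0]
contact_force: [-0.2, -0.6, -0.8]
gripper_width: 0.706
grasp_force: 65.4
```

```bash
python3 - <<'E'
from h import *
f,W=look("w7",["sau"],"wrist")
P=near(W,(.4915,-.067),.05,.06,.09); print(rect(P))
g,V=look("s7",["sau"],"side")
a=g["color"][200:260,225:310]; cv2.imwrite("pics/c7.png",np.hstack([cv2.resize(a,(440,420),interpolation=2),cv2.resize(f["color"],(360,420))]))
E
```

```text
t 17.0 tcp [ 0.4935 -0.0646  0.0475] q [-3.000e-04  8.011e-01  5.986e-01 -1.000e-04] F [-0.2 -0.6 -0.8] w 60.0 65.39320539557593
sau (array([ 0.4913, -0.0668,  0.0482]), 8190) (array([491.4, -66.8,  55.6]), array([499. , -39.7]), 8190, np.float64(0.0129))
(((496.8244323730469, -64.43876647949219), (73.29449462890625, 65.35364532470703), 19.744665145874023), array([493.2, -66.6]), 10869)
t 17.05 tcp [ 0.4946 -0.065   0.0488] q [8.000e-04 8.011e-01 5.985e-01 7.000e-04] F [-0.3 -0.  -1.2] w 60.0 65.39509797179562
sau (array([ 0.4919, -0.0678,  0.0456]), 291) (array([490.6, -67.3,  56.9]), array([488. , -61.3]), 291, np.float64(0.014))
```

View pics/c7.png

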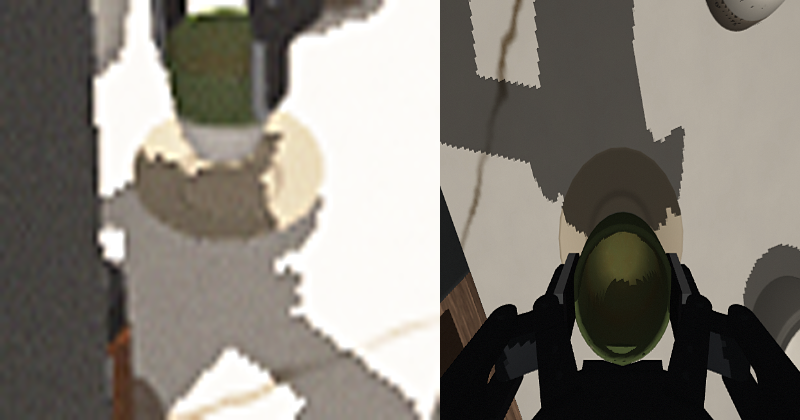

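```bash
python3 - <<'E'
from h import *
W=np.load("w7.npz")["W"]
P=near(W,(.4915,-.067),.045,.055,.09); print(np.percentile(P[:,2],[5,50,90,99]))
# rim edge: green pixels only
C=np.load("w7.npz")["color"].astype(int); m=(C[...,1]>C[...,2]+3)&(C[...,1]>C[...,0]+12)&(W[...,2]>.062)&(W[...,2]<.082)
Q=W[m]; Q=Q[np.hypot(Q[:,0]-.4925,Q[:,1]+.066)<.06]; print(disc(Q))
x=np.array([.4925,-.066]);
for z0 in (.066,.070):
    q=Q[Q[:,2]>z0]; print(z0,disc(q),circ(q))
V=np.load("s7.npz")["W"]; P=near(V,(.4915,-.067),.06,.055,.085)
E
```

```text
[0.05710895 0.07067899 0.08194896 0.08958897]
(array([492.7, -67.9,  34. ]), array([491.3, -70. ]), 2974, np.float64(0.0719))
0.066 (array([492.7, -67.9,  34. ]), array([491.4, -70. ]), 2960, np.float64(0.0719)) (array([ 0.4938, -0.066 ,  0.0303]), 2960)
0.07 (array([493. , -67.3,  33.3]), array([492.2, -67.5]), 2629, np.float64(0.072)) (array([ 0.4937, -0.0662,  0.0304]), 2629)
```

{"name": "jog_arm", "arguments": {
  "moves": [
    [[5.5,-0.1,-0.17,0.5,0,0,0],[5.5,0,0,0.8,0,0,0],[5.5,0,0,0.4,0,0,0],[5.5,0,0,0.2,0,0,0],[5.5,0,0,0.1,0,0,0],[5.5,0,0,0,0,0,0],[5.5,0,0,0,0,0,0]]
  ]
}}

```text
time: 17.68
tool_pos: [0.4917, -0.0658, 0.0276]
tool_rot: [-0.0, 0.801, 0.598, -0.0]
contact_force: [-2.1, 1.1, 2.5]
gripper_width: 0.71
grasp_force: 65.7
```

{"name": "jog_arm", "arguments": {
  "moves": [
    [[6.5,0,0,0,0,0,0],[7.5,0,0,0,0,0,0],[8.5,0,0,0,0,0,0],[8.5,0,0,0,0,0,0],[8.5,0,0,0,0,0,0],[8.5,0,0,-1,0,0,0],[8.5,0,0,-3,0,0,0],[8.5,0,0,-4,0,0,0],[8.5,0,0,-4,0,0,0],[8.5,0,0,-4,0,0,0],[8.5,0,0,-4,0,0,0],[8.5,0,0,-4,0,0,0],[8.5,0,0,0,0,0,0.11],[8.5,0,0,0,0,0,0.11],[8.5,0,0,0,0,0,0.11],[8.5,0,0,0,0,0,0.11],[8.5,0,0,0,0,0,0.11],[8.5,0,0,0,0,0,0.11],[8.5,0,0,0,0,0,0.11],[8.5,0,0,0,0,0,0.11]]
  ]
}}

```text
time: 19.35
tool_pos: [0.4916, -0.0657, 0.2681]
tool_rot: [0.0, 0.98, 0.197, 0.0]
contact_force: [-0.2, -0.1, -0.3]
gripper_width: 0.994
grasp_force: 0.0
```

{"name": "jog_arm", "arguments": {
  "moves": [
    [[8.5,0,0,0,0,0,0.11],[8.5,0,0,0,0,0,0.11],[8.5,0,0,0,0,0,0.026],[8.5,0,0,0,0,0,0],[8.5,0,0,0,0,0,0]]
  ]
}}

```text
time: 19.77
tool_pos: [0.4916, -0.0658, 0.2679]
tool_rot: [0.0, 0.997, 0.079, 0.0]
contact_force: [0.2, -0.4, 0.2]
gripper_width: 0.992
grasp_force: 0.0
```

```bash
python3 - <<'E'
from h import *
f,W=look("w8",["sau","L","S"],"wrist")
C=f["color"].astype(int)
P=near(W,(.491,-.067),.075,.04,.07); print(cupfit(W,(.491,-.067)),np.percentile(P[:,2],[50,90,99]))
Q=near(W,(.504,-.273),.045,.08,.1);print("honey",disc(Q))
P=near(W,(.455,-.41),.14,.012,.09); np.save("stand.npy",P)
R=Ro.from_quat(np.roll(state()["tool_rot"],-1)); print(R.as_matrix().round(3))
E
```

```text
t 19.7667 tcp [ 0.4916 -0.0658  0.2679] q [1.000e-04 9.969e-01 7.860e-02 3.000e-04] F [ 0.2 -0.4  0.2] w 84.3 0.0
sau (array([ 0.4926, -0.0658,  0.0439]), 4290) (array([491.2, -67.1,  55.5]), array([493.9, -65.2]), 4290, np.float64(0.0132))
L (array([ 0.5025, -0.2765,  0.0445]), 1231) (array([ 503.3, -273. ,   48.9]), array([ 510.4, -254.9]), 1231, np.float64(0.0151))
S (array([0.4906, 0.123 , 0.0333]), 974) (array([491.4, 121.2,  37.2]), array([496.5, 111.8]), 974, np.float64(0.0145))
(array([ 0.4913, -0.0673]), 'handle dir deg', np.float64(-107.5), 116) [0.05074788 0.05248729 0.05337246]
honey (array([ 502.3, -272.7,   32.9]), array([ 503.9, -270.2]), 3391, np.float64(0.0915))
[[ 0.988  0.157  0.001]
 [ 0.157 -0.988 -0.   ]
 [ 0.     0.    -1.   ]]
```

View pics/w8.png

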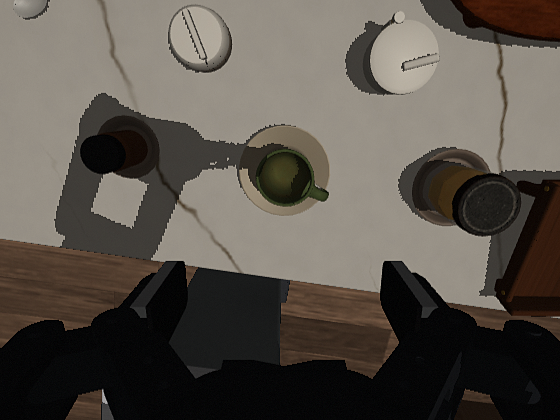

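```bash
python3 - <<'E'
from h import *
W=np.load("top0.npz")["W"]
for y in np.arange(.40,.62,.02):
    q=W[(abs(W[...,1]-y)<.012)&(W[...,0]>.25)&(W[...,0]<.7)]
    if len(q): print(round(y,2),np.nanpercentile(q[:,2],[5,50,95]).round(2),np.nanmin(q[:,0]).round(2))
S=np.load("side0.npz")["W"]; q=S[(S[...,2]>.12)&(S[...,1]>.3)&(S[...,0]>.2)]
print(len(q),np.nanmin(q,0) if len(q) else 0,np.nanmax(q,0) if len(q) else 0)
# stand
P=np.load("stand.npy"); print(len(P),P.min(0),P.max(0))
E
```

```text
0.4 [-0.83  0.68  0.93] 0.25
0.42 [-0.84  0.64  0.91] 0.25
0.44 [-0.84  0.01  0.86] 0.25
0.46 [-0.84  0.    0.83] 0.26
0.48 [-0.    0.53  0.78] 0.26
0.5 [-0.85  0.24  0.71] 0.25
0.52 [-0.85  0.23  0.68] 0.25
0.54 [-0.85  0.1   0.67] 0.25
0.56 [-0.85  0.06  0.62] 0.25
0.58 [-0.85  0.06  0.58] 0.25
0.6 [-0.86 -0.05  0.54] 0.25
101267 [0.29806427 0.48428679 0.12002654] [0.30274207 0.80245188 0.64686923]
6254 [ 0.36023558 -0.45583128  0.01209815] [ 0.54218211 -0.27013906  0.08999076]
```

{"name": "jog_arm", "arguments": {
  "moves": [
    [[8.5,0.15,-1.6,0,0,0,0],[8.5,0.15,-3.5,0,0,0,0],[8.5,0.15,-3.5,0,0,0,0],[8.5,0.15,-3.5,0,0,0,0],[8.5,0.15,-3.5,0,0,0,0],[8.5,0.15,-3.5,0,0,0,0],[8.5,0.15,-3.5,0,0,0,0],[8.5,0.15,-3.5,0,0,0,0],[8.5,0.15,-3.5,0,0,0,0],[8.5,0.15,-1.5,0,0,0,0],[8.5,0,0,0,0,0,0],[8.5,0,0,0,0,0,0]]
  ]
}}

```text
time: 20.82
tool_pos: [0.4578, 0.2442, 0.2673]
tool_rot: [0.0, 0.997, 0.079, -0.0]
contact_force: [0.8, -0.0, 0.3]
gripper_width: 1.0
grasp_force: 0.0
```

```bash
python3 - <<'E'
from h import *
f,W=look("w9",["box"],"wrist")
q=W[(W[...,1]>.42)&(W[...,0]>.3)]; print(len(q), np.nanmedian(q,0),np.nanmax(q,0))
E
```

```text
t 20.8167 tcp [0.4578 0.2442 0.2673] q [ 3.000e-04  9.969e-01  7.920e-02 -1.000e-04] F [ 0.8 -0.   0.3] w 85.0 0.0
box (((440.8617858886719, 366.8038330078125), (130.12445068359375, 65.89004516601562), 8.87662410736084), array([445. , 366.3]), 8158)
37220 [0.47195325 0.48458775 0.0489166 ] [0.61865932 0.48707357 0.14516432]
```

View pics/w9.png

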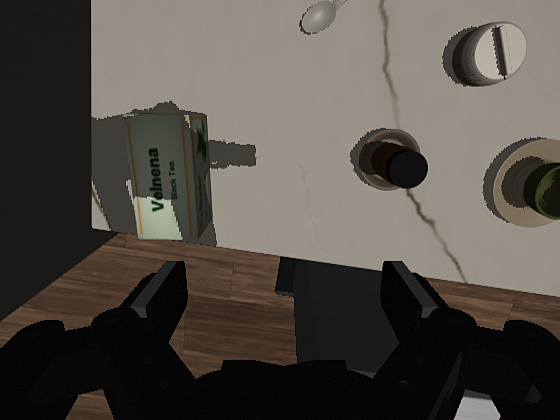

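{"name": "jog_arm", "arguments": {
  "moves": [
    [[8.5,0.06,-3.1,0,0,0,0],[8.5,0.06,-3.1,0,0,0,0],[8.5,0.06,-3.1,0,0,0,0],[8.5,0.07,-3.1,0,0,0,0],[8.5,0,0,2,0,0,0],[8.5,0,0,3,0,0,0],[8.5,0,0,3,0,0,0],[8.5,0,0,3,0,0,0],[8.5,0,0,2.5,0,0,0],[8.5,0,0,0,0,0,0],[8.5,0,0,0,0,0,0]]
  ]
}}

```text
time: 21.78
tool_pos: [0.4409, 0.3649, 0.131]
tool_rot: [0.001, 0.997, 0.077, -0.002]
contact_force: [0.3, 0.1, -0.1]
gripper_width: 0.995
grasp_force: 0.0
```

{"name": "jog_arm", "arguments": {
  "moves": [
    [[8.5,0,0,2,0,0,0],[8.5,0,0,2,0,0,0],[8.5,0,0,2,0,0,0],[8.5,0,0,1.5,0,0,0],[8.5,0,0,1.3,0,0,0],[8.5,0,0,0.4,0,0,0],[8.5,0,0,0,0,0,0],[8.5,0,0,0,0,0,0],[7,0,0,0,0,0,0],[6,0,0,0,0,0,0],[6,0,0,0,0,0,0],[6,0,0,0,0,0,0],[6,0,0,0,0,0,0]]
  ]
}}

```text
time: 22.87
tool_pos: [0.4425, 0.3675, 0.0423]
tool_rot: [-0.001, 0.997, 0.078, 0.002]
contact_force: [-0.4, 0.6, 6.5]
gripper_width: 0.794
grasp_force: 69.0
```

```bash
cat > st.py <<'E'
from h import *
def stand(W,c0=(.46,-.41),yaw0=0.1):
    P=W[(abs(W[...,0]-c0[0])<.13)&(abs(W[...,1]-c0[1])<.085)]; P=P[(P[:,2]>.01)&(P[:,2]<.08)]*1000
    # deck: RANSAC plane with slope .2 -> inner points
    th=yaw0; c=np.array(c0)*1000
    for _ in range(12):
        e=np.array([np.cos(th),np.sin(th)]); n=np.array([-e[1],e[0]])
        d=P[:,:2]-c; u=d@e; v=d@n
        h=P[:,2]-(20+(u+80)*.2)
        dk=(abs(u)<70)&(abs(v)<36)&(abs(h)<8)
        A=np.c_[P[dk,:2],np.ones(dk.sum())]; g=np.linalg.lstsq(A,P[dk,2],rcond=None)[0]
        hp=P[:,2]-np.c_[P[:,:2],np.ones(len(P))]@g
        # lane edges: for bins in u, deck v-range
        D=abs(hp)<3.0; E=[]
        for a in range(-60,75,6):
            m=D&(abs(u-a)<3)&(abs(v)<46)
            if m.sum()>15: E.append((a,v[m].min(),v[m].max()))
        E=np.array(E); mid=E[:,1:].mean(1); k=np.polyfit(E[:,0],mid,1)
        th+=k[0]*.7; c=c+n*k[1]*.7
        S=[]
        for b in range(-30,31,6):   # stop: highest points at low end
            m=(abs(v-b)<3)&(u<-60)&(hp>6)&(u>-110)
            if m.sum()>3: S.append(u[m].max())
        # far edge of the deck
        F=[u[D&(abs(v-b)<3)&(u<95)].max() for b in range(-30,31,6)]
        N=[u[D&(abs(v-b)<3)&(u>-95)].min() for b in range(-30,31,6)]
        s=np.median(S)-(-80); c=c+e*s*.5
    print("c",c.round(1),"yaw deg",np.degrees(th).round(2),"slope",np.hypot(*g[:2]).round(3),np.degrees(np.arctan2(g[1],g[0])).round(1),"lane w",np.median(E[:,2]-E[:,1]).round(1),"stop",np.round([np.min(S),np.median(S),np.max(S)],1),"far",np.median(F).round(1),"near deck",np.median(N).round(1),"deck z at c",(g@[*c,1]).round(1))
    q=hp>6; print("raised v-range",np.percentile(v[q&(abs(u)<60)],[1,5,50,95,99]).round(1), "u stop",np.percentile(u[q&(abs(v)<30)],[1,50,99]).round(1))
E
python3 - <<'E'
from st import *
for n,y in (("w1",.1),("top0",.1),("side0",.1)):
    print(n)
    try: stand(np.load(n+".npz")["W"],yaw0=y)
    except Exception as e: print(e)
E
```

```text
w1
c [ 458.5 -416.3] yaw deg 8.37 slope 0.203 7.8 lane w 79.6 stop [-80.4 -80.  -79.7] far 83.1 near deck -79.9 deck z at c 36.1
raised v-range [-46.1 -45.2 -38.9  50.7  51. ] u stop [-93.1 -83.7 -79.9]
top0
c [ 459.7 -419.4] yaw deg 8.22 slope 0.198 8.9 lane w 76.1 stop [-84.1 -80.1 -62.9] far 80.5 near deck -76.0 deck z at c 36.0
raised v-range [-46.3 -45.2 -10.2  50.9  52. ] u stop [-92.7 -80.7  79.1]
side0
zero-size array to reduction operation maximum which has no identity
```

{"name": "jog_arm", "arguments": {
  "moves": [
    [[6,0,0,-1,0,0,0],[6,0,0,-2,0,0,0],[6,0,0,-3,0,0,0],[6,0,0,-3,0,0,0],[6,0,0,-3,0,0,0],[6,0,0,-3,0,0,0],[6,0,0,-3,0,0,0],[6,0,0,-2,0,0,0],[6,0,0,0,0,0,0]]
  ]
}}

```text
time: 23.62
tool_pos: [0.4432, 0.3679, 0.247]
tool_rot: [-0.002, 0.997, 0.078, 0.004]
contact_force: [0.6, 0.9, 1.0]
gripper_width: 0.79
grasp_force: 68.3
```

{"name": "jog_arm", "arguments": {
  "moves": [
    [[6,-0.22,1.5,0,0,0,0],[6,-0.515,3.5,0,0,0,0],[6,-0.515,3.5,0,0,0,0],[6,-0.515,3.5,0,0,0,0],[6,-0.515,3.5,0,0,0,0],[6,-0.515,3.5,0,0,0,0],[6,-0.515,3.5,0,0,0,0],[6,-0.515,3.5,0,0,0,0],[6,-0.515,3.5,0,0,0,0],[6,-0.515,3.5,0,0,0,0],[6,-0.515,3.5,0,0,0,0],[6,-0.515,3.5,0,0,0,0],[6,-0.515,3.5,0,0,0,0],[6,-0.515,3.5,0,0,0,0],[6,-0.515,3.5,0,0,0,0],[6,-0.515,3.5,0,0,0,0],[6,-0.515,3.5,0,0,0,0],[6,-0.515,3.5,0,0,0,0],[6,-0.515,3.5,0,0,0,0],[6,-0.515,3.5,0,0,0,0]]
  ]
}}

```text
time: 25.28
tool_pos: [0.4461, -0.3218, 0.2374]
tool_rot: [-0.002, 0.997, 0.078, -0.002]
contact_force: [0.3, 0.2, -1.2]
gripper_width: 0.791
grasp_force: 68.4
```

{"name": "jog_arm", "arguments": {
  "moves": [
    [[6,-0.515,3.5,0,0,0,0],[6,-0.515,3.5,0,0,0,0],[6,-0.29,2,0,0,0,0],[6,-0.07,0.5,0,0,0,0],[6,0,0,0,0,0,0.01],[6,0,0,0,0,0.1,0],[6,0,0,0,0,0.1,0],[6,0,0,0,0,0,0],[6,0,0,0,0,0,0],[6,0,0,0,0,0,0]]
  ]
}}

```text
time: 26.12
tool_pos: [0.4493, -0.4155, 0.2399]
tool_rot: [-0.008, 0.992, 0.073, 0.099]
contact_force: [1.5, 0.6, -0.8]
gripper_width: 0.789
grasp_force: 68.2
```

```bash
python3 - <<'E'
from h import *
s=state(); print(s["time"],s["tool_pos"],s["gripper_width"],s["contact_force"])
R=Ro.from_quat(np.roll(s["tool_rot"],-1)); M=R.as_matrix(); print(M.round(3), "yaw",np.degrees(np.arctan2(M[1,0],M[0,0])),np.degrees(np.arctan2(-M[0,1],-M[1,1])))
print("d tool",(R.inv().apply(np.array([.4517,-.4149,.092])-s["tool_pos"])*100).round(2))
f=grab_frame("side"); g=grab_frame("wrist"); np.savez("s10.npz",W=cloud(f)); 
cv2.imwrite("pics/c10.png",np.hstack([cv2.resize(f["color"][90:210,260:380],(420,420),interpolation=2),cv2.resize(g["color"],(375,420))]))
E
```

```text
26.1167 [ 0.44929786 -0.41552255  0.23993883] 0.7892913275728507 [ 1.5218432   0.59449068 -0.82478448]
[[ 0.97   0.147  0.195]
 [ 0.144 -0.989  0.03 ]
 [ 0.197 -0.001 -0.98 ]] yaw 8.420455957609517 -8.43011293276448
d tool [-2.670e+00 -1.000e-02  1.455e+01]
```

View pics/c10.png

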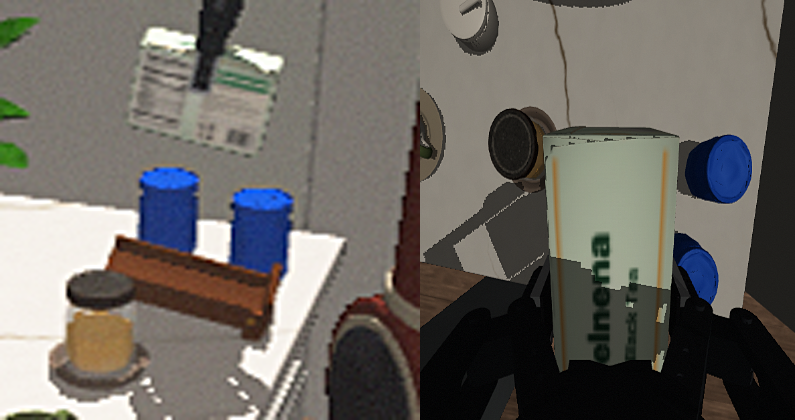

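{"name": "jog_arm", "arguments": {
  "moves": [
    [[6,-0.9,0,2,0,0,0],[6,-0.9,0,3,0,0,0],[6,-0.87,0,3,0,0,0],[6,0,0,3,0,0,0],[6,0,0,2.5,0,0,0],[6,0,0,1,0,0,0],[6,0,0,0,0,0,0],[6,0,0,0,0,0,0],[6,0,0,0,0,0,0]]
  ]
}}

```text
time: 26.97
tool_pos: [0.4531, -0.4174, 0.0953]
tool_rot: [-0.006, 0.992, 0.073, 0.1]
contact_force: [0.5, 0.2, -0.5]
gripper_width: 0.791
grasp_force: 68.2
```

```bash
python3 - <<'E'
from h import *
s=state(); R=Ro.from_quat(np.roll(s["tool_rot"],-1))
print(s["tool_pos"],s["contact_force"],"d tool",(R.inv().apply(np.array([.4517,-.4149,.092])-s["tool_pos"])*100).round(2))
f=grab_frame("side"); t=grab_frame("top"); 
cv2.imwrite("pics/c11.png",np.hstack([cv2.resize(f["color"][110:210,270:370],(400,400),interpolation=2),cv2.resize(t["color"][160:260,320:420],(400,400),interpolation=2)]))
E
```

```text
[ 0.45307722 -0.41744284  0.09529689] [ 0.49275821  0.228409   -0.51781457] d tool [-0.16 -0.27  0.3 ]
```

View pics/c11.png

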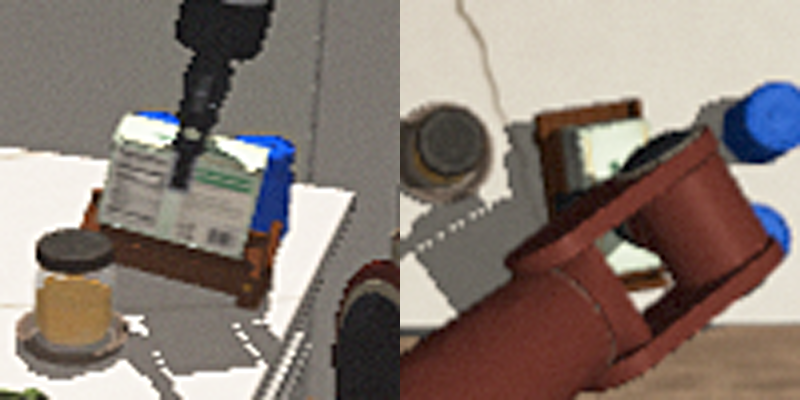

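{"name": "jog_arm", "arguments": {
  "moves": [
    [[6,-0.1,-0.15,0.5,0,0,0],[6,0,0,0.5,0,0,0],[6,0,0,0.3,0,0,0],[6,0,0,0.2,0,0,0],[6,0,0,0.1,0,0,0],[6,0,0,0,0,0,0],[6,0,0,0,0,0,0]]
  ]
}}

```text
time: 27.65
tool_pos: [0.4535, -0.4147, 0.0783]
tool_rot: [-0.008, 0.992, 0.073, 0.099]
contact_force: [-7.2, 2.3, 8.1]
gripper_width: 0.786
grasp_force: 69.5
```

{"name": "jog_arm", "arguments": {
  "moves": [
    [[6,-0.3,0,0,0,0,0],[6,-0.4,0,0,0,0,0],[6,-0.4,0,0,0,0,0],[6,0,0,0,0,0,0]]
  ]
}}

```text
time: 27.98
tool_pos: [0.4438, -0.4172, 0.0764]
tool_rot: [-0.006, 0.992, 0.073, 0.101]
contact_force: [-0.3, -1.7, 6.1]
gripper_width: 0.792
grasp_force: 68.8
```

{"name": "jog_arm", "arguments": {
  "moves": [
    [[6,-0.3,0,0,0,0,0],[6,-0.3,0,0,0,0,0],[6,-0.2,0,0,0,0,0],[6,-0.1,0,0,0,0,0],[6,0,0,0,0,0,0]]
  ]
}}

```text
time: 28.4
tool_pos: [0.4373, -0.4182, 0.0754]
tool_rot: [-0.006, 0.992, 0.072, 0.103]
contact_force: [9.0, 1.7, 4.4]
gripper_width: 0.789
grasp_force: 68.7
```

{"name": "jog_arm", "arguments": {
  "moves": [
    [[6,-0.1,0,0,0,0,0],[6,-0.1,0,0,0,0,0],[6,0,0,0,0,0,0]]
  ]
}}

```text
time: 28.65
tool_pos: [0.437, -0.4183, 0.0758]
tool_rot: [-0.006, 0.992, 0.072, 0.105]
contact_force: [13.4, 3.5, 4.8]
gripper_width: 0.791
grasp_force: 68.7
```

{"name": "jog_arm", "arguments": {
  "moves": [
    [[7,0,0,0,0,0,0],[8,0,0,0,0,0,0],[8.5,0,0,0,0,0,0],[8.5,0,0,0,0,0,0],[8.5,0,0,0,0,0,0],[8.5,0,0,-1,0,0,0],[8.5,0,0,-2,0,0,0],[8.5,0,0,-3,0,0,0],[8.5,0,0,-3,0,0,0],[8.5,0,0,-3,0,-0.1,0],[8.5,1.5,0,-3,0,-0.1,0],[8.5,1.5,-1,-3,0,0,0],[8.5,1.5,-1,-2,0,0,0],[8.5,1.5,-1,0,0,0,0],[8.5,0,0,0,0,0,0],[8.5,0,0,0,0,0,0]]
  ]
}}

```text
time: 29.98
tool_pos: [0.4611, -0.3828, 0.2722]
tool_rot: [0.0, 0.997, 0.074, -0.0]
contact_force: [-0.4, 0.3, -1.2]
gripper_width: 0.995
grasp_force: 0.0
```

```bash
python3 - <<'E'
from h import *
g,W=look("w12",["L","sau"],"wrist"); f=grab_frame("side")
P=W[(abs(W[...,0]-.44)<.11)&(abs(W[...,1]+.416)<.07)&(W[...,2]>.085)]*1000
c=np.array([458.1,-413.9]); th=np.radians(8.4); e=np.array([np.cos(th),np.sin(th)]); n=np.array([-e[1],e[0]])
d=P[:,:2]-c; u=d@e; v=d@n; z=P[:,2]
# expected top plane: deck + 82 along normal
a=np.linalg.lstsq(np.c_[u,v,np.ones(len(u))],z,rcond=None)[0]; print("top plane slopes",a.round(3),"exp z at u=0",36+82/np.cos(.2))
h=z-(np.c_[u,v,np.ones(len(u))]@a); k=abs(h)<3
print("u",np.percentile(u[k],[.5,99.5]),"expected",-15-66*.98-82*.199,-15+66*.98-82*.199,"v",np.percentile(v[k],[.5,99.5]))
q=np.c_[u,v][k].astype(np.float32); print(cv2.minAreaRect(q))
cv2.imwrite("pics/c12.png",np.hstack([cv2.resize(f["color"][110:210,270:370],(400,400),interpolation=2),cv2.resize(g["color"][100:380,180:460],(400,400))]))
E
```

```text
t 29.9833 tcp [ 0.4611 -0.3828  0.2722] q [ 4.000e-04  9.973e-01  7.380e-02 -0.000e+00] F [-0.4  0.3 -1.2] w 84.6 0.0
L (array([ 0.503 , -0.2717,  0.0453]), 1097) (array([ 503.2, -273.1,   48.8]), array([ 511.8, -291.2]), 1097, np.float64(0.0145))
sau (array([ 0.4921, -0.0796,  0.0394]), 2855) (array([491. , -67.9,  55.8]), array([491.5, -81.4]), 2855, np.float64(0.013))
top plane slopes [2.53600e+00 2.18000e-01 2.68559e+02] exp z at u=0 119.6677852851778
u [-67.78998367  25.77946428] expected -95.99799999999999 33.361999999999995 v [-31.88695755  64.88075248]
((-18.432510375976562, 15.68157958984375), (98.7083969116211, 89.40885925292969), 6.06627082824707)
```

View pics/c12.png

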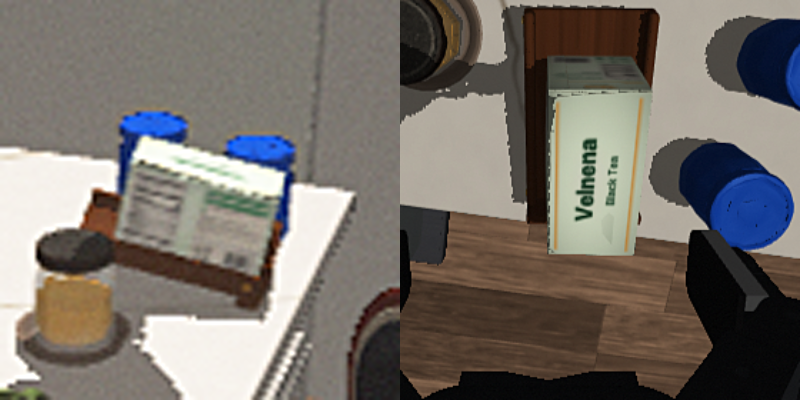

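Picture: the box lies on the slope against the stop at its lower right end in the side crop (270,265). I check the numbers next.

```bash
cat > bx.py <<'E'
from h import *
def bx(W):
    P=W[(abs(W[...,0]-.44)<.12)&(abs(W[...,1]+.416)<.06)&(W[...,2]>.085)&(W[...,2]<.14)]*1000
    c=np.array([458.1,-413.9]); th=np.radians(8.4); e=np.array([np.cos(th),np.sin(th)]); n=np.array([-e[1],e[0]])
    d=P[:,:2]-c; u=d@e; v=d@n; z=P[:,2]; k=abs(z-119.7-.203*u)<8
    for _ in range(5):
        A=np.c_[u,v,np.ones(len(u))]; a=np.linalg.lstsq(A[k],z[k],rcond=None)[0]; k=abs(z-A@a)<2.5
    print("n",k.sum(),"plane",a.round(3),"(exp .203,0,119.7) u",np.percentile(u[k],[.3,99.7]).round(1),"exp -96.0 33.4","v",np.percentile(v[k],[.5,99.5]).round(1))
    print(cv2.minAreaRect(np.c_[u,v][k].astype(np.float32)))
E
python3 - <<'E'
from bx import *
bx(np.load("w12.npz")["W"])
E
```

```text
n 7632 plane [2.06000e-01 1.50000e-02 1.18124e+02] (exp .203,0,119.7) u [-91.9  34. ] exp -96.0 33.4 v [-34.   29.7]
((-28.992172241210938, -1.967376708984375), (65.156494140625, 127.71144104003906), 89.84447479248047)
```

{"name": "jog_arm", "arguments": {
  "moves": [
    [[0,2,1.08,0,0,0,0],[0,2,1.08,0,0,0,0],[0,2.05,1.07,0,0,0,0],[0,0,0,0,0,0,0],[0,0,0,3,0,0,0],[0,0,0,3,0,0,0],[0,0,0,3,0,0,0],[0,0,0,3,0,0,0],[0,0,0,3,0,0,0],[0,0,0,2,0,0,0],[0,0,0,1.5,0,0,0],[0,0,0,1.3,0,0,0],[0,0,0,0,0,0,0],[0,0,0,0,0,0,0]]
  ]
}}

```text
time: 31.25
tool_pos: [0.5251, -0.4064, 0.0735]
tool_rot: [-0.0, 0.997, 0.073, -0.0]
contact_force: [-0.4, -0.1, 0.0]
gripper_width: -0.003
grasp_force: 0.0
```

{"name": "jog_arm", "arguments": {
  "moves": [
    [[0,-0.4,0,0.08,0,0,0],[0,-0.3,0,0.06,0,0,0],[0,-0.2,0,0.04,0,0,0],[0,-0.1,0,0.02,0,0,0],[0,0,0,0,0,0,0]]
  ]
}}

```text
time: 31.67
tool_pos: [0.5156, -0.408, 0.0723]
tool_rot: [0.0, 0.997, 0.073, 0.0]
contact_force: [-0.5, -0.6, 0.2]
gripper_width: 0.002
grasp_force: 0.0
```

{"name": "jog_arm", "arguments": {
  "moves": [
    [[0,-0.15,0,0.03,0,0,0],[0,-0.15,0,0.03,0,0,0],[0,-0.1,0,0.02,0,0,0],[0,0,0,0,0,0,0]]
  ]
}}

```text
time: 32.0
tool_pos: [0.513, -0.4083, 0.0716]
tool_rot: [0.0, 0.997, 0.073, 0.002]
contact_force: [4.1, 0.1, 0.3]
gripper_width: -0.002
grasp_force: 2.5
```

{"name": "jog_arm", "arguments": {
  "moves": [
    [[0,-0.1,0,0.02,0,0,0],[0,-0.1,0,0.02,0,0,0],[0,0,0,0,0,0,0]]
  ]
}}

```text
time: 32.25
tool_pos: [0.5127, -0.4084, 0.072]
tool_rot: [0.001, 0.997, 0.073, 0.003]
contact_force: [8.9, 2.7, 2.3]
gripper_width: -0.0
grasp_force: 4.8
```

{"name": "jog_arm", "arguments": {
  "moves": [
    [[0,-0.1,0,0.02,0,0,0],[0,0,0,0,0,0,0],[0,0,0,0,0,0,0]]
  ]
}}

```text
time: 32.5
tool_pos: [0.5126, -0.4085, 0.0723]
tool_rot: [0.001, 0.997, 0.073, 0.004]
contact_force: [10.9, 3.1, 2.5]
gripper_width: 0.004
grasp_force: 5.8
```

The box doesn't move under 11 N, so it is hard against the stop. Retreating for the final check.

{"name": "jog_arm", "arguments": {
  "moves": [
    [[0,0.8,0,0,0,0,0],[0,0.8,0,0,0,0,0],[0,0,0,-2,0,0,0],[0,0,0,-3,0,0,0],[0,0,0,-3,0,0,0],[0,0,0,-3,0,0,0],[0,0,0,-3,0,0,0],[0,0,0,-3,0,0,0],[0,-1.5,-3,-2,0,0,0],[0,-1,-3,0,0,0,0],[0,0,-3,0,0,0,0],[0,0,0,0,0,0,0],[0,0,0,0,0,0,0]]
  ]
}}

```text
time: 33.58
tool_pos: [0.4863, -0.3201, 0.2599]
tool_rot: [0.0, 0.997, 0.074, -0.001]
contact_force: [1.0, -0.1, -0.1]
gripper_width: -0.001
grasp_force: 0.0
```

```bash
python3 - <<'E'
from bx import *
f,W=look("w13",["L","sau"]); bx(W)
print(cupfit(W,(.491,-.067)),disc(near(W,(.503,-.273),.045,.08,.1)))
g,V=look("t13",["S"],"top")
print("amber",disc(near(V,(.492,.119),.03,.065,.1)))
cv2.imwrite("pics/c13.png",f["color"])
E
```

```text
t 33.5833 tcp [ 0.4863 -0.3201  0.2599] q [ 1.000e-04  9.973e-01  7.380e-02 -6.000e-04] F [ 1.  -0.1 -0.1] w -0.1 0.0
L (array([ 0.5026, -0.2726,  0.0455]), 1018) (array([ 503.4, -272.9,   48.7]), array([ 520.9, -281.2]), 1018, np.float64(0.0145))
sau (array([ 0.4966, -0.0803,  0.0385]), 3793) (array([491.4, -66.9,  55.8]), array([495. , -71.3]), 3793, np.float64(0.0133))
n 6506 plane [2.0800e-01 1.2000e-02 1.1817e+02] (exp .203,0,119.7) u [-81.9  34.6] exp -96.0 33.4 v [-34.   30.1]
((-25.560726165771484, -1.8079032897949219), (65.48145294189453, 121.26184844970703), 89.5489273071289)
(array([ 0.4912, -0.0683]), 'handle dir deg', np.float64(-107.6), 194) (array([ 503. , -273.7,   32.5]), array([ 504. , -273.9]), 3643, np.float64(0.0913))
t 33.6333 tcp [ 0.4865 -0.3209  0.2598] q [ 1.000e-04  9.973e-01  7.340e-02 -6.000e-04] F [-0.2 -0.1  0.3] w -0.1 0.0
S (array([0.4938, 0.1189, 0.033 ]), 79) (array([492.9, 118.4,  36.8]), array([487.9, 115.9]), 79, np.float64(0.0159))
amber (array([492.3, 117.6,  19.8]), array([491.9, 117.3]), 95, np.float64(0.077))
```

View pics/c13.png

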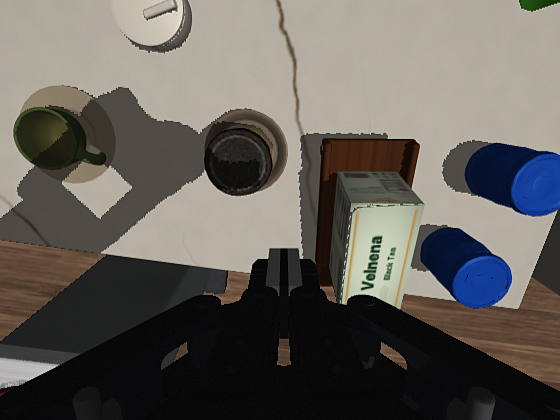

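Everything is home: honey jar at (240,160) in its dish, cup at (50,137) on the saucer, box at (378,240) flat on the stand, blue jars untouched. Handing in.

```bash
python3 -c "
from plant import *
print(job_done())"
```

```text
the job is handed in; nothing more can be done
None
```

The job is handed in at about 34 s: both jars are centred in their dishes, the cup is on its saucer, and the tea box lies flat on the stand against the stop (it did not move under an 11 N push). Nothing was tipped, and the blue jars were left alone.

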